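# Return the tools to their shadow boards

## Robot

A 6-joint arm with a two-finger parallel gripper is mounted at the origin on the work surface. World frame = base frame: x ahead of the robot, y to its left, z up, the work surface at z = 0. Lengths are in m, angles in degrees, forces in N, time in s.
With the tool pointing down it reaches from about 0.35 to 0.875 m from the base axis. Payload 4.2 kg.
Tool frame: the origin (TCP) lies between the finger pads; the fingertips stand 14 mm ahead of it and the grasp point (between the pads) lies 5 mm behind it; z points along the fingers, y is the line along which they close (so a half turn about z gives the same grasp; the last joint's range is limited). The gripper opens to 87 mm and grips with 3 to 60 N. Pads are 19 mm wide; open, the fingers measure 117 mm over their backs; the gripper's body (75 mm by 190 mm) begins 51 mm behind the grasp point.
Start: joints at [-52.62, 22.042, 0.453, 0, -68.411, -14.817], TCP at [0.24, -0.577, 0.237] pointing down, gripper open.
Joint ranges: [-179.83, 179.83], [-69.29, 118.12], [-61.27, 80.66], [-181.25, 117.63], [-171.15, -9.14], [-177.46, 177.46]. Speed limits (degrees/s): [159.86, 159.86, 180, 180, 180, 180].

## Interface

Orientations are given as a 3x3 rotation matrix whose columns are the frame's x, y, z axes.
In Python, from station import * gives the robot as it stands. The module is installed in compiled form; this text tells all that it offers.
- The arm moves only by the tool play_rows, never from a script. Its argument "steps" is a list of rows, each an object of numbers: "ax", "ay", "az": the turn, a rotation vector about the tool's x, y, z in degrees; "dx", "dy", "dz": the shift along the tool's x, y, z in mm; "claw": the finger opening in mm, from 0 to 87. A call has 1 to 20 rows; each row shifts and turns the commanded pose from where the row before left it, along the tool's axes as they then stand; what a row does not reach is not made up. A row lasts 1/10 s, in which the tool goes at most 50 mm and 8.59 degrees, less where a joint would pass 70% of its speed; a pose out of reach is approached as far as the arm can. A call with a gripper value outside its range is refused whole. The fingers move at their own pace and stop on an object; the grip force is fixed at half the most. Time passes only in rows, so rows that do not move let the fingers close. It gives the time, the measured TCP pose, the force, the opening and the grip force at its end, in the units of the state.
- sense(): the state, without advancing time (a new reading comes with each control period).
- capture(name): name is "scene" or "side" or "wrist"; returns a dict with "frame" (400x640x3 uint8, blue, green, red), "range_z" (400x640 float32, m along the optical axis (not along the pixel's ray), 0 where there is no reading), "fx", "fy", "cx", "cy" (pixels), "k1" (the pictures are not rectified: a ray, as slopes to the right and down, at radius r is drawn at 1 + k1 r^2 times it, then the intrinsics apply), "xyz" and "rotation" of the camera in the world. Camera axes: x right, y down, z forward; pixel columns grow to the right and rows downward; lengths in m; the calibration is good to about 2 mm. A picture is of the moment at which its call begins.
- finish_job(): hands the job in; it is judged then, once.
The state is a dict: "time_s": time; "joints": joint angles; "joint_velocities": joint speeds; "effort": joint torques, N m; "tcp_pos": TCP position; "ee_rot": TCP orientation; "wrist_force": force on the tool from outside, world axes, zero at the start; "moment": the same for the moment, N m; "gripper_width": opening from 0.0 (shut) to 1.0 (fully open); "gripper_force": force on a finger pad.
Only numpy, scipy, OpenCV 4.12 (cv2) and the standard library are available. Lean on these libraries where they do the work, as an engineer would, in place of code of your own. Each camera call takes 0.05 s, during which the arm holds its last target. There are 200 camera calls.

## Task

Tidy the bench: lay each of the four loose tools flat on the board painted with its own silhouette, covering the silhouette and pointing the same way as it (the level looks the same both ways, so it may lie either way round). Leave the tape measure and the jar where they stand, and let go of everything at the end.

Things in the scene. Friction and masses are not known exactly. Their poses are not given: they have to be found in the camera images.
- clamp: F-clamp lying flat, red handle, black jaws, 150 x 86 mm, 24 high, 0.18-0.33 kg. Origin: middle of outline, underside; x to the jaw end, z up. Steel bar 14 mm wide, z 4..20 mm, at y=-31 mm all along x; grip across it at x=-5 mm. Jaws cross at x=18..36 and 55..75 mm, y=-43..43. Handle 24 mm thick at y=+31, x=-70..6 mm.
- wrench: Open-jawed wrench, blue handle, steel head, lying flat, 150 mm long, 14 mm thick, 0.13-0.24 kg. Origin: middle of outline, underside; x towards the head, z up. Handle 20 mm wide, x=-75..25 mm; neck 16 mm wide; head 46 mm wide, x=32..75 mm. Good grip: across the handle at x=5 mm.
- hammer: Hammer, yellow handle, dark cylindrical head with black faces, lying flat, 150 mm long, 0.20-0.37 kg. Origin: middle of outline, underside; x towards the head, z up. Handle 22 mm wide, 26 mm high, x=-75..44 mm; head 31 mm in diameter, 86 mm long along y, at x=59 mm. Good grip: across the handle at x=18 mm.
- level: Green spirit level with black end caps, a white window in the middle and two black round marks, lying flat: 150 x 40 x 20 mm, the same either way round. Origin: its middle, on its underside; x along it, z up. Good grip: across its 40 mm width at the middle. 0.11 to 0.21 kg.
- tape_measure: Bystander: black tape measure standing on edge, 68 x 36 x 64 mm. Origin: middle of its underside.
- glue_jar: Bystander: closed jar with a white cap, 68 mm in diameter, 85 mm tall. Origin: middle of its underside.
- clamp_board: The clamp's board: brown tile 190 x 110 mm, 4 mm thick, fixed flat on the bench, with a painted full-size red F-clamp silhouette. Origin: tile's middle, at bench height, z up. Five small black holes mark its -x end. The silhouette is 14 mm off centre to +x: the clamp lies right with its origin at (14, 0, 4) mm here, axes parallel, x the same way.
- wrench_board: The wrench's board: brown tile 190 x 110 mm, 4 mm thick, fixed flat on the bench, with a painted full-size blue wrench silhouette. Origin: tile's middle, at bench height, z up. Five small black holes mark its -x end. The silhouette is 14 mm off centre to +x: the wrench lies right with its origin at (14, 0, 4) mm here, axes parallel, x the same way.
- hammer_board: The hammer's board: brown tile 190 x 110 mm, 4 mm thick, fixed flat on the bench, with a painted full-size yellow hammer (T) silhouette. Origin: tile's middle, at bench height, z up. Five small black holes mark its -x end. The silhouette is 14 mm off centre to +x: the hammer lies right with its origin at (14, 0, 4) mm here, axes parallel, x the same way.
- level_board: The level's board: brown tile 190 x 110 mm, 4 mm thick, fixed flat on the bench, with a painted full-size green bar (level) silhouette. Origin: tile's middle, at bench height, z up. Five small black holes mark its -x end. The silhouette is 14 mm off centre to +x: the level lies right with its origin at (14, 0, 4) mm here, axes parallel (or a half turn on).
Mind the look-alikes: they are no part of the job. What is shaped like the hammer but green or white is not meant. Leave any yellow look-alike of the wrench alone.

How it is judged:
By the outcome, as a careful person would: the job done as asked, in the order asked, and still so for the second after the job is handed in, with the robot touching nothing.
It also fails if it takes over 102 s, if anything falls off the work surface, if the arm or the gripper's body presses on something with over 40 N, if the wrist force passes 120 N, or if a joint passes its speed limit or range.

## Working session

There is one attempt and no reset: what is moved stays moved. The work goes in short steps, Python scripts to look and compute and a tool call to move; the robot and the scene stay as the last step left them, time stands still between calls to the robot, and variables do not carry over. Pictures are saved under pics/ and viewed, at most 14 in all, crops included, and the job is handed in when it is done.

Besides the shell and the picture viewer there is one more tool, called after "Request:" by a JSON object that holds its "op" and its "data", one argument or row to a line. play_rows: Moves the arm, as the interface text tells. Its arguments: {"type":"object","properties":{"steps":{"type":"array"}},"required":["steps"]}

```bash
mkdir -p pics
python3 - <<'E'
from station import *
import cv2,pickle
s=sense();print(s['tcp_pos'],s['ee_rot'],s['gripper_width'],s['time_s'])
for n in("scene","side"):
    c=capture(n);pickle.dump(c,open(n+'.pkl','wb'));cv2.imwrite(f'pics/{n}0.png',c['frame'])
    print(n,c['fx'],c['cx'],c['cy'],c['k1'],c['xyz'],c['rotation'],(c['range_z']>0).mean())
E
```

```text
[ 0.23962808 -0.57661975  0.23547747] [[-9.23526921e-01 -3.83532615e-01 -8.71517730e-04]
 [-3.83533601e-01  9.23524878e-01  1.94350676e-03]
 [ 5.94700747e-05  2.12913715e-03 -9.99997732e-01]] 1.004203854059429 0.0
scene 428.87231863037755 316.834021778001 201.06818617264514 0.03549399224127345 [ 1.23260538 -0.45389861  0.96826068] [[ 0.5589263   0.64197232 -0.52485516]
 [ 0.82899136 -0.41782156  0.37175055]
 [ 0.01935776 -0.64288155 -0.76572096]] 0.99626953125
side 389.5255070091384 321.1474541740885 197.77000298248035 0.023651019297552534 [0.42686672 1.0509053  0.79938396] [[-0.98911782 -0.07365881  0.12735903]
 [-0.14662567  0.5648233  -0.812081  ]
 [-0.01211843 -0.82191789 -0.56947706]] 0.99601171875
```

View pics/scene0.png

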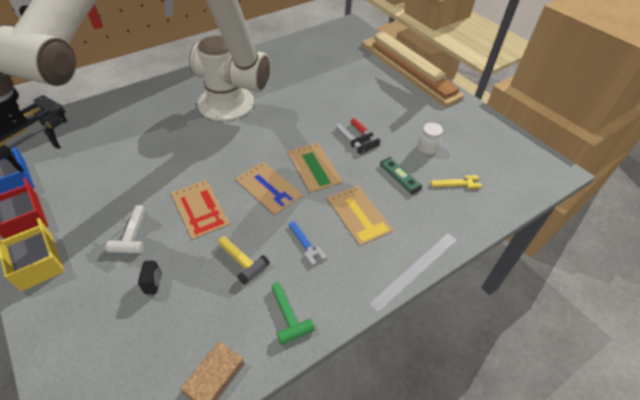

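View pics/side0.png

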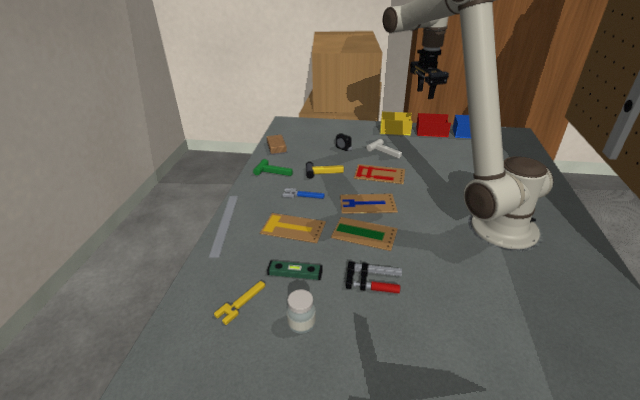

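Scene picture candidates:
- Clamp (360,135) is the only one.
- Level (400,175). The green hammer at (293,315) is not it.
- Wrench, blue (306,242). The yellow look-alike at (457,183) stays.
- Hammer, yellow with dark head (243,258). The white one at (130,230) and the green one at (293,315) stay.
- Boards: red (200,208), blue (268,187), green (315,168), yellow (360,215).
- Jar (431,138), tape measure (150,277).

```bash
cat > h.py <<'E'
import numpy as np,cv2,pickle
from scipy.spatial.transform import Rotation as R
def rays(c,px):
    K=np.array([[c['fx'],0,c['cx']],[0,c['fy'],c['cy']],[0,0,1.]])
    p=cv2.undistortPoints(np.asarray(px,np.float64).reshape(-1,1,2),K,np.array([c['k1'],0,0,0,0.]))[:,0]
    return np.c_[p,np.ones(len(p))]
def plane(c,px,z):
    d=rays(c,px)@np.array(c['rotation']).T; o=np.array(c['xyz'])
    return o+d*((z-o[2])/d[:,2])[:,None]
def cloud(c):
    v,u=np.mgrid[0:400,0:640]
    d=rays(c,np.c_[u.ravel(),v.ravel()])*c['range_z'].reshape(-1,1)
    return (d@np.array(c['rotation']).T+np.array(c['xyz'])).reshape(400,640,3)
def proj(c,P):
    q=(np.atleast_2d(P)-np.array(c['xyz']))@np.array(c['rotation'])
    K=np.array([[c['fx'],0,c['cx']],[0,c['fy'],c['cy']],[0,0,1.]])
    return cv2.projectPoints(q,np.zeros(3),np.zeros(3),K,np.array([c['k1'],0,0,0,0.]))[0][:,0]
def rect(P):
    (x,y),(w,h),a=cv2.minAreaRect((P[:,:2]*1000).astype(np.float32))
    if w<h: w,h,a=h,w,a+90
    return np.round([x,y,w,h,(a+90)%180-90],1)
E
cat > m1.py <<'E'
from h import *
S=pickle.load(open('scene.pkl','rb'));D=pickle.load(open('side.pkl','rb'))
X=cloud(S)
b=X[300:330,330:370].reshape(-1,3);print('bench z',b[:,2].mean(),b[:,2].std())
spots={'clampB':(200,208),'wrenchB':(268,187),'levelB':(315,168),'hammerB':(360,215)}
for n,c in(('scene',S),('side',D)):
    hsv=cv2.cvtColor(c['frame'],cv2.COLOR_BGR2HSV)
    P0=plane(c,np.c_[np.tile(np.arange(640),400),np.repeat(np.arange(400),640)],.004).reshape(400,640,3)
    sat=(hsv[...,1]>90).astype(np.uint8)
    k,lab,st,ce=cv2.connectedComponentsWithStats(sat)
    for m,(u,v) in spots.items():
        if n=='scene': px=np.array([u,v])
        else: px=proj(D,plane(S,[(u,v)],.004))[0]
        l=np.bincount(lab[int(px[1])-8:int(px[1])+9,int(px[0])-8:int(px[0])+9].ravel(),minlength=k);l[0]=0;l=l.argmax()
        M=lab==l
        cn=max(cv2.findContours(M.astype(np.uint8),0,1)[0],key=cv2.contourArea)
        F=cv2.drawContours(np.zeros((400,640),np.uint8),[cn],-1,1,-1)>0
        r=rect(P0[F]);
        # silhouette: hue not brown
        h=hsv[...,0];lo={'clampB':(h<6)|(h>170),'wrenchB':(h>95)&(h<135),'levelB':(h>40)&(h<90),'hammerB':(h>20)&(h<35)}[m]
        sp=P0[F&lo&(hsv[...,1]>120)]
        print(n,m,r,'silh',rect(sp),len(sp),'mean',(sp.mean(0)*1000).round(1)[:2])
# raised blobs
Z=(X[...,2]>.009)&(X[...,2]<.12)&(X[...,0]>.3)&(X[...,0]<1.1)&(abs(X[...,1])<.8)
k,lab,st,ce=cv2.connectedComponentsWithStats(Z.astype(np.uint8))
for i in range(1,k):
    if st[i,4]>60:
        Q=X[lab==i];print(ce[i].round(),st[i,4],rect(Q),'ztop',np.percentile(Q[:,2],95).round(4),(Q.mean(0)*1000).round())
cr=S['frame'][100:360,90:490];cv2.imwrite('pics/crop1.png',cv2.resize(cr,None,fx=2,fy=2,interpolation=cv2.INTER_CUBIC))
E
python3 m1.py
```

```text
bench z 0.004352983438429121 0.07386102486081558
scene clampB [ 407.7 -282.9  186.3  107.    -4.8] silh [ 419.6 -283.   144.    82.    -5.6] 524 mean [ 434.1 -282.5]
scene wrenchB [444.  -77.2 185.3 106.2   9.4] silh [0. 0. 0. 0. 0.] 0 mean [nan nan]
scene levelB [446.4  86.4 186.3 106.4 -10.7] silh [458.6  86.4 133.7  27.5 -11.1] 270 mean [460.5  85.8]
scene hammerB [675.8  88.4 186.1 106.   -6.6] silh [688.   89.5 151.3  89.   -6.8] 594 mean [712.1  86.2]
side clampB [ 402.9 -280.2  189.   113.3   -4.6] silh [ 417.4 -283.8  146.5   80.8   -4.9] 200 mean [ 429.6 -282. ]
side wrenchB [438.7 -74.3 191.8 108.9   7.5] silh [452.7 -70.8 144.7  36.3   7.4] 135 mean [459.9 -71.9]
side levelB [441.1  91.  189.5 111.6 -10.8] silh [455.2  85.4 147.3  37.6 -11.1] 354 mean [454.   85.9]
side hammerB [671.2  92.2 189.6 112.6  -6.4] silh [685.4  86.5 149.3  86.7  -5.6] 322 mean [706.5  85.7]
[439.  86.] 903 [377.6 696.3 155.6  94.    1.3] ztop 0.0551 [379. 688.  33.]
[359. 136.] 565 [408.2 285.4 152.4  88.4  -1.5] ztop 0.0243 [423. 282.  19.]
[430. 138.] 575 [580.1 444.7  65.3  64.6 -12.8] ztop 0
[... 252 characters left out ...]
op 0.0294 [ 410. -481.   22.]
[307. 245.] 391 [675.  -96.1 150.5  45.6  -2.8] ztop 0.0145 [688. -98.  12.]
[ 30. 261.] 2214 [ 3.582e+02 -6.994e+02  1.166e+02  1.037e+02  3.000e-01] ztop 0.0684 [ 371. -701.   39.]
[244. 261.] 773 [ 622.5 -267.6  150.1   85.2   12.9] ztop 0.0292 [ 649. -263.   23.]
[149. 277.] 622 [ 570.  -479.1   67.    37.5  -30.7] ztop 0.0642 [ 579. -478.   49.]
[290. 319.] 953 [ 818.7 -242.7  149.    85.4   -9.1] ztop 0.0296 [ 846. -248.   24.]
[213. 374.] 2063 [ 862.6 -449.5  121.3   72.4  -67.1] ztop 0.0368 [ 865. -449.   33.]m1.py:22: RuntimeWarning: Mean of empty slice.
  print(n,m,r,'silh',rect(sp),len(sp),'mean',(sp.mean(0)*1000).round(1)[:2])
  ret = um.true_divide(
```

View pics/crop1.png

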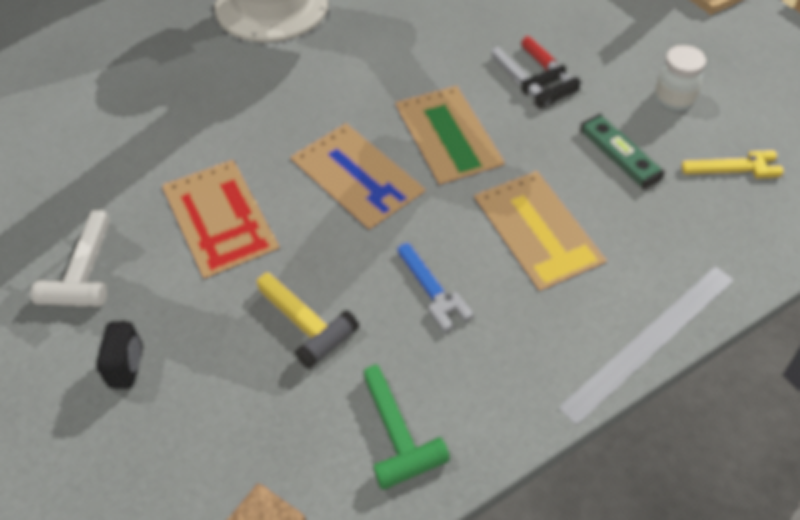

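The crop confirms the choices: the yellow hammer with dark head at crop (305,320), the blue wrench (435,285), the level (622,150) and the clamp (537,72). The boards are clear too. I'll move first over the hammer and measure with the wrist camera.

```bash
cat > go.py <<'E'
import sys; from h import *; from station import *
def go(x,y,z,yaw):
    "mm, deg: yaw = heading of minus tool x"
    s=sense();Rm=np.array(s['ee_rot']);p=np.array(s['tcp_pos'])*1000
    cur=np.degrees(np.arctan2(-Rm[1,0],-Rm[0,0]))
    az=-(yaw-cur);az=(az+180)%360-180
    tilt=np.degrees(np.arccos(-Rm[2,2]))
    N=Rm@R.from_rotvec([0,0,az],degrees=True).as_matrix()
    d=N.T@(np.array([x,y,z])-p)
    print('t',round(s['time_s'],2),'tcp',p.round(1),'yaw',cur.round(2),'tilt',tilt.round(2),'w',round(s['gripper_width']*87,1),'| az',az.round(2),'then d',d.round(1),'rows',(np.linalg.norm(d)/50).round(1))
if __name__=='__main__': go(*map(float,sys.argv[1:5]))
E
python3 go.py 640 -264 240 12.9
```

```text
t 0.1 tcp [ 239.6 -576.7  235.5] yaw 22.55 tilt 0.11 w 87.1 | az 9.65 then d [-460.1  215.4   -4.2] rows 10.2
```

Request:
{"op": "play_rows", "data": {
  "steps": [
    {"az":4.8},
    {"az":4.8},
    {"dx":-42,"dy":19.5},
    {"dx":-42,"dy":19.5},
    {"dx":-42,"dy":19.5},
    {"dx":-42,"dy":19.5},
    {"dx":-42,"dy":19.5},
    {"dx":-42,"dy":19.5},
    {"dx":-42,"dy":19.5},
    {"dx":-42,"dy":19.5},
    {"dx":-42,"dy":19.5},
    {"dx":-42,"dy":19.5},
    {"dx":-40,"dy":20},
    {},
    {}
  ]
}}

```text
invalid input at $.steps[0]: expected keys ax, ay, az, dx, dy, dz, claw
```

Run:
```python
from go import *
go(640,-264,240,12.9)
c=capture('wrist');pickle.dump(c,open('w0.pkl','wb'));cv2.imwrite('pics/w0.png',c['frame'])
print(c['xyz'],np.round(c['rotation'],3),c['fx'])
```

```text
t 0.1 tcp [ 239.6 -576.7  235.5] yaw 22.55 tilt 0.11 w 87.1 | az 9.65 then d [-460.1  215.4   -4.2] rows 10.2
[ 0.17291648 -0.60563156  0.38381938] [[-0.385  0.891  0.24 ]
 [ 0.923  0.372  0.101]
 [ 0.001  0.261 -0.965]] 278.0352766878301
```

View pics/w0.png

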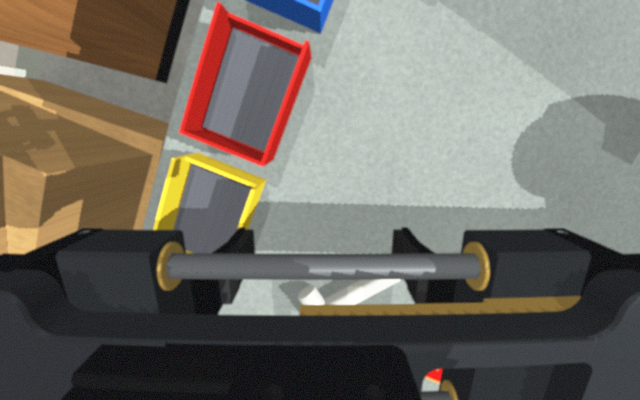

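The wrist camera sees the bench on the base side of the fingers, with the bins at (250,90). It's usable from about 90 mm further out. Moving to the hammer now.

```bash
python3 go.py 637.7 -262.3 80 12.9
```

```text
t 0.15 tcp [ 239.7 -576.8  235.7] yaw 22.56 tilt 0.1 w 86.6 | az 9.66 then d [-458.3  217.4  155.9] rows 10.6
```

Request:
{"op": "play_rows", "data": {
  "steps": [
    {"ax":0,"ay":0,"az":4.8,"dx":0,"dy":0,"dz":0,"claw":80},
    {"ax":0,"ay":0,"az":4.8,"dx":0,"dy":0,"dz":0,"claw":80},
    {"ax":0,"ay":0,"az":0,"dx":-42,"dy":20,"dz":0,"claw":80},
    {"ax":0,"ay":0,"az":0,"dx":-42,"dy":20,"dz":0,"claw":80},
    {"ax":0,"ay":0,"az":0,"dx":-42,"dy":20,"dz":0,"claw":80},
    {"ax":0,"ay":0,"az":0,"dx":-42,"dy":20,"dz":0,"claw":80},
    {"ax":0,"ay":0,"az":0,"dx":-42,"dy":20,"dz":0,"claw":80},
    {"ax":0,"ay":0,"az":0,"dx":-42,"dy":20,"dz":0,"claw":80},
    {"ax":0,"ay":0,"az":0,"dx":-42,"dy":20,"dz":0,"claw":80},
    {"ax":0,"ay":0,"az":0,"dx":-42,"dy":20,"dz":0,"claw":80},
    {"ax":0,"ay":0,"az":0,"dx":-42,"dy":20,"dz":0,"claw":80},
    {"ax":0,"ay":0,"az":0,"dx":-42,"dy":20,"dz":0,"claw":80},
    {"ax":0,"ay":0,"az":0,"dx":-38,"dy":17,"dz":0,"claw":80},
    {"ax":0,"ay":0,"az":0,"dx":0,"dy":0,"dz":40,"claw":80},
    {"ax":0,"ay":0,"az":0,"dx":0,"dy":0,"dz":40,"claw":80},
    {"ax":0,"ay":0,"az":0,"dx":0,"dy":0,"dz":40,"claw":80},
    {"ax":0,"ay":0,"az":0,"dx":0,"dy":0,"dz":35,"claw":80},
    {"ax":0,"ay":0,"az":0,"dx":0,"dy":0,"dz":0,"claw":80}
  ]
}}

```text
time_s: 1.95
tcp_pos: [0.6333, -0.2617, 0.0748]
ee_rot: [[-0.975, -0.223, -0.013], [-0.223, 0.975, 0.004], [0.012, 0.007, -1.0]]
wrist_force: [-0.4, -0.3, -1.2]
gripper_width: 0.918
gripper_force: 0.0
```

```bash
python3 go.py 637.7 -262.3 20 12.9
```

```text
t 1.95 tcp [ 633.3 -261.7   74.8] yaw 12.9 tilt 0.76 w 79.9 | az -0.0 then d [-4.8 -1.9 54.8] rows 1.1
```

Request:
{"op": "play_rows", "data": {
  "steps": [
    {"ax":0,"ay":0,"az":0,"dx":0,"dy":0,"dz":30,"claw":80},
    {"ax":0,"ay":0,"az":0,"dx":0,"dy":0,"dz":25,"claw":80},
    {"ax":0,"ay":0,"az":0,"dx":0,"dy":0,"dz":0,"claw":80},
    {"ax":0,"ay":0,"az":0,"dx":0,"dy":0,"dz":0,"claw":80}
  ]
}}

```text
time_s: 2.35
tcp_pos: [0.6385, -0.2634, 0.0283]
ee_rot: [[-0.974, -0.225, 0.002], [-0.225, 0.974, -0.001], [-0.001, -0.001, -1.0]]
wrist_force: [0.5, 0.4, 0.3]
gripper_width: 0.918
gripper_force: 0.0
```

```bash
python3 go.py 637.7 -262.3 20 12.9
```

```text
t 2.35 tcp [ 638.5 -263.4   28.3] yaw 13.0 tilt 0.12 w 79.9 | az 0.1 then d [0.6 1.2 8.3] rows 0.2
```

Request:
{"op": "play_rows", "data": {
  "steps": [
    {"ax":0,"ay":0,"az":0,"dx":0,"dy":1,"dz":7,"claw":80},
    {"ax":0,"ay":0,"az":0,"dx":0,"dy":0,"dz":0,"claw":80},
    {"ax":0,"ay":0,"az":0,"dx":0,"dy":0,"dz":0,"claw":0},
    {"ax":0,"ay":0,"az":0,"dx":0,"dy":0,"dz":0,"claw":0},
    {"ax":0,"ay":0,"az":0,"dx":0,"dy":0,"dz":0,"claw":0},
    {"ax":0,"ay":0,"az":0,"dx":0,"dy":0,"dz":0,"claw":0},
    {"ax":0,"ay":0,"az":0,"dx":0,"dy":0,"dz":0,"claw":0},
    {"ax":0,"ay":0,"az":0,"dx":0,"dy":0,"dz":0,"claw":0},
    {"ax":0,"ay":0,"az":0,"dx":0,"dy":0,"dz":0,"claw":0}
  ]
}}

```text
time_s: 3.25
tcp_pos: [0.6372, -0.2619, 0.0195]
ee_rot: [[-0.975, -0.224, -0.0], [-0.224, 0.975, 0.0], [0.0, 0.0, -1.0]]
wrist_force: [-0.8, 0.2, 0.9]
gripper_width: 0.369
gripper_force: 0.0
```

```bash
cat > at.py <<'E'
# target TCP for tool origin (x,y,yaw), grip offset (gx,gy)
import sys; from go import *
x,y,yaw,gx,gy,z=map(float,sys.argv[1:7]); a=np.radians(yaw)
go(x+gx*np.cos(a)-gy*np.sin(a), y+gx*np.sin(a)+gy*np.cos(a), z, yaw)
E
python3 at.py 687 88.4 -6.4 18 0 90; python3 -c "
from station import *;print(sense()['gripper_force'])"
```

```text
t 3.25 tcp [ 637.2 -261.9   19.5] yaw 12.96 tilt 0.01 w 32.1 | az 19.36 then d [-28.4 353.7 -70.5] rows 7.2
0.0
```

Request:
{"op": "play_rows", "data": {
  "steps": [
    {"ax":0,"ay":0,"az":0,"dx":0,"dy":0,"dz":0,"claw":0},
    {"ax":0,"ay":0,"az":0,"dx":0,"dy":0,"dz":0,"claw":0},
    {"ax":0,"ay":0,"az":0,"dx":0,"dy":0,"dz":0,"claw":0},
    {"ax":0,"ay":0,"az":0,"dx":0,"dy":0,"dz":0,"claw":0},
    {"ax":0,"ay":0,"az":0,"dx":0,"dy":0,"dz":-30,"claw":0},
    {"ax":0,"ay":0,"az":0,"dx":0,"dy":0,"dz":-40,"claw":0},
    {"ax":0,"ay":0,"az":6.5,"dx":0,"dy":0,"dz":0,"claw":0},
    {"ax":0,"ay":0,"az":6.5,"dx":0,"dy":0,"dz":0,"claw":0},
    {"ax":0,"ay":0,"az":6.4,"dx":0,"dy":0,"dz":0,"claw":0},
    {"ax":0,"ay":0,"az":0,"dx":-3,"dy":40,"dz":0,"claw":0},
    {"ax":0,"ay":0,"az":0,"dx":-3,"dy":40,"dz":0,"claw":0},
    {"ax":0,"ay":0,"az":0,"dx":-3,"dy":40,"dz":0,"claw":0},
    {"ax":0,"ay":0,"az":0,"dx":-3,"dy":40,"dz":0,"claw":0},
    {"ax":0,"ay":0,"az":0,"dx":-3,"dy":40,"dz":0,"claw":0},
    {"ax":0,"ay":0,"az":0,"dx":-3,"dy":40,"dz":0,"claw":0},
    {"ax":0,"ay":0,"az":0,"dx":-3,"dy":40,"dz":0,"claw":0},
    {"ax":0,"ay":0,"az":0,"dx":-3,"dy":40,"dz":0,"claw":0},
    {"ax":0,"ay":0,"az":0,"dx":-4,"dy":34,"dz":0,"claw":0},
    {"ax":0,"ay":0,"az":0,"dx":0,"dy":0,"dz":0,"claw":0},
    {"ax":0,"ay":0,"az":0,"dx":0,"dy":0,"dz":0,"claw":0}
  ]
}}

```text
time_s: 5.25
tcp_pos: [0.704, 0.0875, 0.0885]
ee_rot: [[-0.994, 0.111, -0.002], [0.111, 0.994, -0.0], [0.002, -0.001, -1.0]]
wrist_force: [-2.0, -0.9, -2.2]
gripper_width: 0.251
gripper_force: 30.0
```

```bash
python3 at.py 687 88.4 -6.4 18 0 25.5;python3 -c "
from station import *;print(sense()['gripper_force'],sense()['wrist_force'])"
```

```text
t 5.25 tcp [704.   87.5  88.5] yaw -6.36 tilt 0.13 w 21.9 | az 0.04 then d [-1.2 -1.  63. ] rows 1.3
29.97911900281906 [-1.97268145 -0.86721646 -2.19529473]
```

Request:
{"op": "play_rows", "data": {
  "steps": [
    {"ax":0,"ay":0,"az":0,"dx":-1,"dy":-1,"dz":30,"claw":0},
    {"ax":0,"ay":0,"az":0,"dx":0,"dy":0,"dz":24,"claw":0},
    {"ax":0,"ay":0,"az":0,"dx":0,"dy":0,"dz":7,"claw":0},
    {"ax":0,"ay":0,"az":0,"dx":0,"dy":0,"dz":0,"claw":0},
    {"ax":0,"ay":0,"az":0,"dx":0,"dy":0,"dz":0,"claw":0}
  ]
}}

```text
time_s: 5.75
tcp_pos: [0.7065, 0.085, 0.0297]
ee_rot: [[-0.994, 0.113, 0.002], [0.113, 0.994, 0.0], [-0.002, 0.0, -1.0]]
wrist_force: [0.3, 1.0, -1.8]
gripper_width: 0.25
gripper_force: 30.0
```

```bash
python3 at.py 687 88.4 -6.4 18 0 24
```

```text
t 5.75 tcp [706.5  85.   29.7] yaw -6.46 tilt 0.1 w 21.7 | az -0.06 then d [1.8 1.2 5.7] rows 0.1
```

Request:
{"op": "play_rows", "data": {
  "steps": [
    {"ax":0,"ay":0,"az":0,"dx":1,"dy":1,"dz":4,"claw":0},
    {"ax":0,"ay":0,"az":0,"dx":0,"dy":0,"dz":0,"claw":0},
    {"ax":0,"ay":0,"az":0,"dx":0,"dy":0,"dz":0,"claw":0},
    {"ax":0,"ay":0,"az":0,"dx":0,"dy":0,"dz":0,"claw":0}
  ]
}}

```text
time_s: 6.15
tcp_pos: [0.705, 0.0868, 0.0251]
ee_rot: [[-0.994, 0.112, 0.001], [0.112, 0.994, 0.0], [-0.001, 0.0, -1.0]]
wrist_force: [-0.1, -0.1, -1.3]
gripper_width: 0.253
gripper_force: 30.0
```

```bash
python3 at.py 687 88.4 -6.4 18 0 24;python3 -c "
from station import *;print(sense()['wrist_force'])"
```

```text
t 6.15 tcp [705.   86.8  25.1] yaw -6.42 tilt 0.04 w 22.1 | az -0.02 then d [ 0.  -0.4  1.1] rows 0.0
[-0.10468381 -0.0784794  -1.33186881]
```

Request:
{"op": "play_rows", "data": {
  "steps": [
    {"ax":0,"ay":0,"az":0,"dx":0,"dy":0,"dz":1.5,"claw":0},
    {"ax":0,"ay":0,"az":0,"dx":0,"dy":0,"dz":0,"claw":0},
    {"ax":0,"ay":0,"az":0,"dx":0,"dy":0,"dz":0,"claw":70},
    {"ax":0,"ay":0,"az":0,"dx":0,"dy":0,"dz":0,"claw":70},
    {"ax":0,"ay":0,"az":0,"dx":0,"dy":0,"dz":0,"claw":70},
    {"ax":0,"ay":0,"az":0,"dx":0,"dy":0,"dz":0,"claw":70},
    {"ax":0,"ay":0,"az":0,"dx":0,"dy":0,"dz":0,"claw":70},
    {"ax":0,"ay":0,"az":0,"dx":0,"dy":0,"dz":-30,"claw":70},
    {"ax":0,"ay":0,"az":0,"dx":0,"dy":0,"dz":-45,"claw":70},
    {"ax":0,"ay":0,"az":0,"dx":0,"dy":0,"dz":-45,"claw":70},
    {"ax":0,"ay":0,"az":0,"dx":-40,"dy":0,"dz":-20,"claw":70},
    {"ax":0,"ay":0,"az":0,"dx":-40,"dy":0,"dz":0,"claw":70},
    {"ax":0,"ay":0,"az":0,"dx":0,"dy":0,"dz":0,"claw":70},
    {"ax":0,"ay":0,"az":0,"dx":0,"dy":0,"dz":0,"claw":70},
    {"ax":0,"ay":0,"az":0,"dx":0,"dy":0,"dz":0,"claw":70}
  ]
}}

```text
time_s: 7.65
tcp_pos: [0.7833, 0.0777, 0.1624]
ee_rot: [[-0.994, 0.112, -0.002], [0.112, 0.994, -0.0], [0.002, -0.001, -1.0]]
wrist_force: [0.5, -0.8, -0.0]
gripper_width: 0.804
gripper_force: 0.0
```

Run:
```python
from go import *
go(675,-96,180,-2.8)
c=capture('wrist');pickle.dump(c,open('w1.pkl','wb'));cv2.imwrite('pics/w1.png',c['frame'])
```

```text
t 7.65 tcp [783.3  77.7 162.4] yaw -6.43 tilt 0.1 w 69.9 | az -3.63 then d [  99.8 -178.8  -17.3] rows 4.1
```

View pics/w1.png

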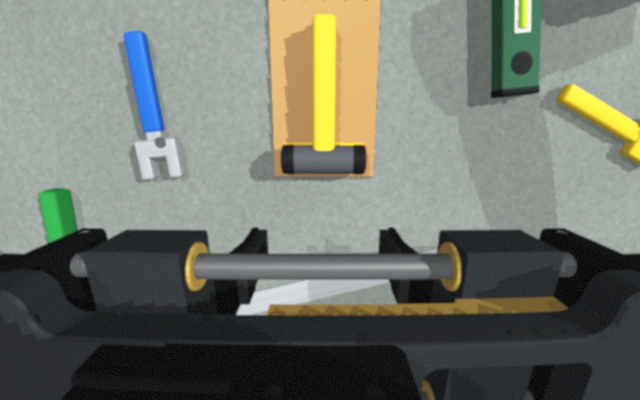

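Run:
```python
from h import *
c=pickle.load(open('w1.pkl','rb'))
print(c['xyz'])
for u in (300,350):
    print(u,[(v,tuple(int(t) for t in c['frame'][v,u])) for v in range(136,182,1) if v<152 or v>170])
p=plane(c,[(300,142),(300,145),(300,177)],.004);print(p.round(4))
```

```text
[0.7117586  0.08432724 0.31080583]
300 [(136, (92, 141, 182)), (137, (89, 140, 181)), (138, (87, 139, 180)), (139, (88, 137, 179)), (140, (92, 141, 182)), (141, (85, 146, 186)), (142, (69, 164, 204)), (143, (49, 172, 212)), (144, (59, 159, 195)), (145, (83, 125, 144)), (146, (90, 95, 98)), (147, (103, 96, 93)), (148, (107, 101, 97)), (149, (113, 106, 105)), (150, (109, 105, 101)), (151, (118, 109, 107)), (171, (75, 71, 69)), (172, (70, 71, 72)), (173, (70, 85, 101)), (174, (72, 106, 133)), (175, (71, 110, 143)), (176, (82, 109, 130)), (177, (94, 106, 109)), (178, (103, 109, 105)), (179, (124, 128, 121)), (180, (149, 155, 149)), (181, (165, 172, 164))]
350 [(136, (115, 181, 228)), (137, (115, 183, 228)), (138, (119, 185, 231)), (139, (117, 184, 230)), (140, (117, 183, 231)), (141, (107, 183, 228)), (142, (89, 203, 240)), (143, (68, 228, 251)), (144, (61, 225, 251)), (145, (80, 175, 211)), (146, (94, 111, 126)), (147, (101, 93, 92)), (148, (103, 95, 93)), (149, (110, 103, 102)), (150, (112, 106, 102)), (151, (115, 109, 107)), (171, (80, 75, 71)), (172, (70, 68, 71)), (173, (70, 92, 114)), (174, (90, 136, 176)), (175, (95, 147, 191)), (176, (99, 136, 163)), (177, (116, 130, 136)), (178, (138, 144, 138)), (179, (153, 157, 148)), (180, (161, 168, 161)), (181, (175, 180, 171))]
[[0.7246 0.0576 0.004 ]
 [0.7277 0.0571 0.004 ]
 [0.7626 0.0525 0.004 ]]
```

Hammer: its handle at (324,80) is centred on the board (270..378). The head is about 2 mm outward of the silhouette (a thin yellow line at row 143), which is good. Next is one wrist look over the three near boards.

```bash
python3 go.py 550 0 240 0
```

```text
t 7.7 tcp [783.4  77.8 163.1] yaw -6.41 tilt 0.05 w 69.7 | az -6.41 then d [233.4 -77.9 -76.7] rows 5.2
```

Request:
{"op": "play_rows", "data": {
  "steps": [
    {"ax":0,"ay":0,"az":-6.4,"dx":0,"dy":0,"dz":0,"claw":70},
    {"ax":0,"ay":0,"az":0,"dx":39,"dy":-13,"dz":-13,"claw":70},
    {"ax":0,"ay":0,"az":0,"dx":39,"dy":-13,"dz":-13,"claw":70},
    {"ax":0,"ay":0,"az":0,"dx":39,"dy":-13,"dz":-13,"claw":70},
    {"ax":0,"ay":0,"az":0,"dx":39,"dy":-13,"dz":-13,"claw":70},
    {"ax":0,"ay":0,"az":0,"dx":39,"dy":-13,"dz":-13,"claw":70},
    {"ax":0,"ay":0,"az":0,"dx":38,"dy":-13,"dz":-13,"claw":70},
    {"ax":0,"ay":0,"az":0,"dx":0,"dy":0,"dz":0,"claw":70},
    {"ax":0,"ay":0,"az":0,"dx":0,"dy":0,"dz":0,"claw":70},
    {"ax":0,"ay":0,"az":0,"dx":0,"dy":0,"dz":0,"claw":70},
    {"ax":0,"ay":0,"az":0,"dx":0,"dy":0,"dz":0,"claw":70}
  ]
}}

```text
time_s: 8.8
tcp_pos: [0.5517, 0.0002, 0.2404]
ee_rot: [[-1.0, 0.0, -0.001], [0.0, 1.0, -0.0], [0.001, -0.0, -1.0]]
wrist_force: [0.1, 0.3, -0.4]
gripper_width: 0.8
gripper_force: 0.0
```

```bash
python3 - <<'E'
from go import *
go(675,-96,180,-2.8)
c=capture('wrist');pickle.dump(c,open('w2.pkl','wb'));cv2.imwrite('pics/w2.png',c['frame'])
E
cat > m2.py <<'E'
from h import *
def comps(c,zp,tag,amin=150):
    hsv=cv2.cvtColor(c['frame'],cv2.COLOR_BGR2HSV);h=hsv[...,0];s=hsv[...,1]
    P0=plane(c,np.c_[np.tile(np.arange(640),400),np.repeat(np.arange(400),640)],zp).reshape(400,640,3)
    for col,m in {'red':(h<5)|(h>172),'blue':(h>100)&(h<135),'green':(h>40)&(h<95),'brown':(h>5)&(h<22)}.items():
        M=(m&(s>(90 if col!='green' else 80))).astype(np.uint8); M[225:]=0
        k,lab,st,ce=cv2.connectedComponentsWithStats(M)
        for i in range(1,k):
            if st[i,4]>amin: print(tag,col,ce[i].round(),st[i,:4],st[i,4],rect(P0[lab==i]),(P0[lab==i].mean(0)[:2]*1000).round(1))
comps(pickle.load(open('w1.pkl','rb')),.014,'w1 z14')
comps(pickle.load(open('w2.pkl','rb')),.004,'w2 z4')
E
python3 m2.py
```

```text
t 8.8 tcp [5.517e+02 2.000e-01 2.404e+02] yaw -0.01 tilt 0.05 w 69.6 | az 2.79 then d [-127.9  -90.1   60.3] rows 3.4
w1 z14 blue [143.  81.] [124  30  41 102] 2304 [645.8 -92.6  97.7  24.5  -1.8] [644.8 -92.5]
w1 z14 green [513.  47.] [492   0  49  92] 3097 [6.517e+02 2.836e+02 8.440e+01 4.890e+01 5.000e-01] [653.7 281.2]
w1 z14 green [ 57. 207.] [ 39 188  37  37] 1136 [ 762.8 -234.9   44.9   42.3   -8.4] [ 763.4 -234.4]
w1 z14 brown [324.  74.] [268   0 112 177] 13050 [678.7  88.3 169.2 106.1  -6.4] [662.   90.1]
w2 z4 red [572.  43.] [556  10  32  66] 1393 [367.9 323.6  81.1  31.4  -0.7] [368.  323.6]
w2 z4 red [113.  86.] [ 79  18  64 121] 3359 [ 415.9 -285.5  148.2   83.7   -4.8] [ 424.7 -282.6]
w2 z4 blue [268. 109.] [249  44  46 120] 2038 [451.8 -75.1 148.9  44.9   9.5] [457.4 -74. ]
w2 z4 blue [258. 217.] [251 210  16  15] 218 [606.8 -95.7  22.7  21.5 -89.9] [607.4 -95.7]
w2 z4 green [389. 104.] [362  45  55 120] 3421 [453.8  84.8 148.9  38.7 -10.8] [450.7  85.3]
w2 z4 green [520. 204.] [502 184  39  41] 1090 [5.871e+02 2.908e+02 6.150e+01 5.100e+01 4.000e-01] [586.  289.2]
w2 z4 brown [109.  58.] [ 65   0  89 144] 7127 [ 407.5 -283.7  178.7  110.8   -4.7] [ 389.9 -281.6]
w2 z4 brown [264.  85.] [208   8 111 164] 10120 [438.1 -77.2 189.  109.8   9.5] [427.4 -78.3]
w2 z4 brown [392.  86.] [336  10 114 164] 8811 [440.3  86.9 189.3 109.5 -10.8] [429.1  88. ]
w2 z4 brown [113. 115.] [ 95 107  37  17] 561 [ 461.4 -288.6   51.9   21.1   87.8] [ 461.4 -288.2]
w2 z4 brown [389. 210.] [352 193  79  32] 2009 [599.5  97.1 109.3  47.7  83.6] [595.7  94.4]
```

View pics/w2.png

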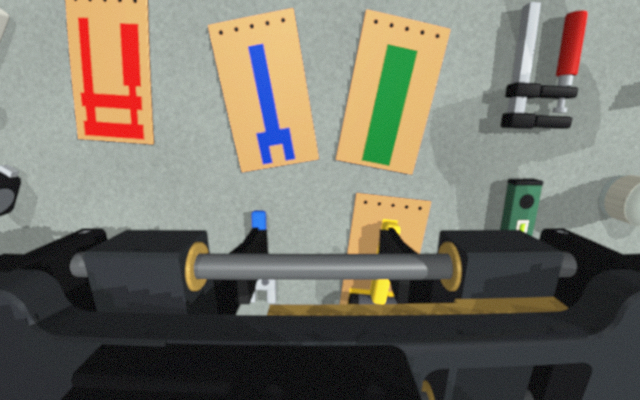

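The picture shows the three near boards: red (110,80), blue (265,90) and green (390,90). The clamp is at (540,70), with its bar on the left and handle on the right. These wrist measurements agree with the hammer check, so I'll use them. Wrench next.

```bash
python3 go.py 676.5 -94.2 60 -2.5
```

```text
t 8.85 tcp [5.517e+02 2.000e-01 2.401e+02] yaw -0.02 tilt 0.08 w 69.9 | az 2.48 then d [-129.   -88.8  180. ] rows 4.8
```

Request:
{"op": "play_rows", "data": {
  "steps": [
    {"ax":0,"ay":0,"az":2.5,"dx":0,"dy":0,"dz":0,"claw":60},
    {"ax":0,"ay":0,"az":0,"dx":-32,"dy":-22,"dz":25,"claw":60},
    {"ax":0,"ay":0,"az":0,"dx":-32,"dy":-22,"dz":25,"claw":60},
    {"ax":0,"ay":0,"az":0,"dx":-32,"dy":-22,"dz":25,"claw":60},
    {"ax":0,"ay":0,"az":0,"dx":-33,"dy":-23,"dz":25,"claw":60},
    {"ax":0,"ay":0,"az":0,"dx":0,"dy":0,"dz":40,"claw":60},
    {"ax":0,"ay":0,"az":0,"dx":0,"dy":0,"dz":40,"claw":60},
    {"ax":0,"ay":0,"az":0,"dx":0,"dy":0,"dz":25,"claw":60},
    {"ax":0,"ay":0,"az":0,"dx":0,"dy":0,"dz":10,"claw":60},
    {"ax":0,"ay":0,"az":0,"dx":0,"dy":0,"dz":0,"claw":60},
    {"ax":0,"ay":0,"az":0,"dx":0,"dy":0,"dz":0,"claw":60},
    {"ax":0,"ay":0,"az":0,"dx":0,"dy":0,"dz":0,"claw":60}
  ]
}}

```text
time_s: 10.05
tcp_pos: [0.6776, -0.0946, 0.0282]
ee_rot: [[-0.999, 0.044, 0.004], [0.044, 0.999, -0.0], [-0.004, 0.0, -1.0]]
wrist_force: [0.0, 0.2, 0.5]
gripper_width: 0.693
gripper_force: 0.0
```

```bash
python3 go.py 676.5 -94.2 17 -2.5
```

```text
t 10.05 tcp [677.6 -94.6  28.2] yaw -2.5 tilt 0.22 w 60.3 | az -0.0 then d [ 1.2  0.3 11.2] rows 0.2
```

Request:
{"op": "play_rows", "data": {
  "steps": [
    {"ax":0,"ay":0,"az":0,"dx":0,"dy":0,"dz":8.5,"claw":60},
    {"ax":0,"ay":0,"az":0,"dx":0,"dy":0,"dz":0,"claw":60},
    {"ax":0,"ay":0,"az":0,"dx":0,"dy":0,"dz":0,"claw":60},
    {"ax":0,"ay":0,"az":0,"dx":0,"dy":0,"dz":0,"claw":0},
    {"ax":0,"ay":0,"az":0,"dx":0,"dy":0,"dz":0,"claw":0},
    {"ax":0,"ay":0,"az":0,"dx":0,"dy":0,"dz":0,"claw":0},
    {"ax":0,"ay":0,"az":0,"dx":0,"dy":0,"dz":0,"claw":0},
    {"ax":0,"ay":0,"az":0,"dx":0,"dy":0,"dz":0,"claw":0},
    {"ax":0,"ay":0,"az":0,"dx":0,"dy":0,"dz":0,"claw":0},
    {"ax":0,"ay":0,"az":0,"dx":0,"dy":0,"dz":0,"claw":0},
    {"ax":0,"ay":0,"az":0,"dx":0,"dy":0,"dz":0,"claw":0}
  ]
}}

```text
time_s: 11.15
tcp_pos: [0.6761, -0.0948, 0.0175]
ee_rot: [[-0.999, 0.044, -0.0], [0.044, 0.999, -0.0], [0.0, -0.0, -1.0]]
wrist_force: [0.2, -0.6, -1.0]
gripper_width: 0.226
gripper_force: 30.0
```

```bash
python3 at.py 451.8 -74.7 9.5 5.5 0 70;  python3 -c "
from station import *;print(sense()['gripper_force'],sense()['wrist_force'])"
```

```text
t 11.15 tcp [676.1 -94.8  17.5] yaw -2.54 tilt 0.0 w 19.7 | az -12.04 then d [212.5  56.8 -52.5] rows 4.5
29.985632300376892 [ 0.1548725  -0.60200529 -0.96571562]
```

Request:
{"op": "play_rows", "data": {
  "steps": [
    {"ax":0,"ay":0,"az":0,"dx":0,"dy":0,"dz":-25,"claw":0},
    {"ax":0,"ay":0,"az":0,"dx":0,"dy":0,"dz":-27,"claw":0},
    {"ax":0,"ay":0,"az":-6,"dx":0,"dy":0,"dz":0,"claw":0},
    {"ax":0,"ay":0,"az":-6,"dx":0,"dy":0,"dz":0,"claw":0},
    {"ax":0,"ay":0,"az":0,"dx":40,"dy":11,"dz":0,"claw":0},
    {"ax":0,"ay":0,"az":0,"dx":40,"dy":11,"dz":0,"claw":0},
    {"ax":0,"ay":0,"az":0,"dx":40,"dy":11,"dz":0,"claw":0},
    {"ax":0,"ay":0,"az":0,"dx":40,"dy":11,"dz":0,"claw":0},
    {"ax":0,"ay":0,"az":0,"dx":40,"dy":11,"dz":0,"claw":0},
    {"ax":0,"ay":0,"az":0,"dx":12.5,"dy":2,"dz":0,"claw":0},
    {"ax":0,"ay":0,"az":0,"dx":0,"dy":0,"dz":20,"claw":0},
    {"ax":0,"ay":0,"az":0,"dx":0,"dy":0,"dz":20,"claw":0},
    {"ax":0,"ay":0,"az":0,"dx":0,"dy":0,"dz":4,"claw":0},
    {"ax":0,"ay":0,"az":0,"dx":0,"dy":0,"dz":0,"claw":0},
    {"ax":0,"ay":0,"az":0,"dx":0,"dy":0,"dz":0,"claw":0},
    {"ax":0,"ay":0,"az":0,"dx":0,"dy":0,"dz":0,"claw":0}
  ]
}}

```text
time_s: 12.75
tcp_pos: [0.458, -0.0734, 0.0263]
ee_rot: [[-0.986, -0.165, 0.002], [-0.165, 0.986, 0.0], [-0.002, -0.0, -1.0]]
wrist_force: [-0.4, -0.4, -1.4]
gripper_width: 0.227
gripper_force: 30.0
```

```bash
python3 at.py 451.8 -74.7 9.5 5 0 22
```

```text
t 12.75 tcp [458.  -73.4  26.3] yaw 9.47 tilt 0.1 w 19.8 | az -0.03 then d [ 1.3 -0.3  4.3] rows 0.1
```

Request:
{"op": "play_rows", "data": {
  "steps": [
    {"ax":0,"ay":0,"az":0,"dx":0.7,"dy":0,"dz":4,"claw":0},
    {"ax":0,"ay":0,"az":0,"dx":0,"dy":0,"dz":0,"claw":0},
    {"ax":0,"ay":0,"az":0,"dx":0,"dy":0,"dz":0,"claw":0},
    {"ax":0,"ay":0,"az":0,"dx":0,"dy":0,"dz":0,"claw":0},
    {"ax":0,"ay":0,"az":0,"dx":0,"dy":0,"dz":0,"claw":44},
    {"ax":0,"ay":0,"az":0,"dx":0,"dy":0,"dz":0,"claw":44},
    {"ax":0,"ay":0,"az":0,"dx":0,"dy":0,"dz":0,"claw":44},
    {"ax":0,"ay":0,"az":0,"dx":0,"dy":0,"dz":0,"claw":44},
    {"ax":0,"ay":0,"az":0,"dx":0,"dy":0,"dz":-30,"claw":44},
    {"ax":0,"ay":0,"az":0,"dx":0,"dy":0,"dz":-40,"claw":44},
    {"ax":0,"ay":0,"az":8,"dx":0,"dy":0,"dz":-40,"claw":44},
    {"ax":0,"ay":0,"az":1.5,"dx":0,"dy":0,"dz":0,"claw":44},
    {"ax":0,"ay":0,"az":0,"dx":-30,"dy":34,"dz":-20,"claw":44},
    {"ax":0,"ay":0,"az":0,"dx":-30,"dy":34,"dz":-20,"claw":44},
    {"ax":0,"ay":0,"az":0,"dx":-30,"dy":34,"dz":-20,"claw":44},
    {"ax":0,"ay":0,"az":0,"dx":0,"dy":38,"dz":0,"claw":44},
    {"ax":0,"ay":0,"az":0,"dx":0,"dy":40,"dz":0,"claw":44},
    {"ax":0,"ay":0,"az":0,"dx":0,"dy":0,"dz":0,"claw":44},
    {"ax":0,"ay":0,"az":0,"dx":0,"dy":0,"dz":0,"claw":44},
    {"ax":0,"ay":0,"az":0,"dx":0,"dy":0,"dz":0,"claw":44}
  ]
}}

```text
time_s: 14.75
tcp_pos: [0.5462, 0.1057, 0.191]
ee_rot: [[-1.0, 0.001, -0.001], [0.001, 1.0, -0.0], [0.001, -0.0, -1.0]]
wrist_force: [-1.1, 0.3, 1.0]
gripper_width: 0.507
gripper_force: 0.0
```

Run:
```python
from go import *
go(401,254.4,80,-1.5)
c=capture('wrist');pickle.dump(c,open('w3.pkl','wb'));cv2.imwrite('pics/w3.png',c['frame'])
print(c['xyz'])
X=cloud(c);X[220:]=0
Z=(X[...,2]>.0095)&(X[...,2]<.06)
k,lab,st,ce=cv2.connectedComponentsWithStats(Z.astype(np.uint8))
for i in range(1,k):
    if st[i,4]>100:
        Q=X[lab==i];t=np.percentile(Q[:,2],95);print(ce[i].round(),st[i],rect(Q),'ztop',t.round(4),'top only',rect(Q[Q[:,2]>t-.006]))
```

```text
t 14.75 tcp [546.2 105.7 191. ] yaw -0.06 tilt 0.07 w 44.1 | az 1.44 then d [148.9 144.9 111.1] rows 4.7
[0.4740674  0.10448987 0.33933122]
[488.  71.] [ 441    0   95  132 6162] [409.1 284.1 138.8  87.2  -1. ] ztop 0.0246 top only [4.095e+02 2.832e+02 1.360e+02 8.650e+01 2.000e-01]
[166. 111.] [ 137   35   66  140 3198] [451.5 -77.  149.9  46.9  11.4] ztop 0.0193 top only [450.9 -75.7 149.6  46.6   9.9]
[594. 202.] [ 563  185   77   35 1603] [556.6 429.1  59.8  21.5 -42.9] ztop 0.058 top only [551.5 431.6  51.7  14.4 -55.2]
[470. 205.] [ 451  190   39   30 1066] [565.6 284.6  41.2  37.5 -87.9] ztop 0.0214 top only [564.8 284.6  41.4  35.3 -89.2]
```

View pics/w3.png

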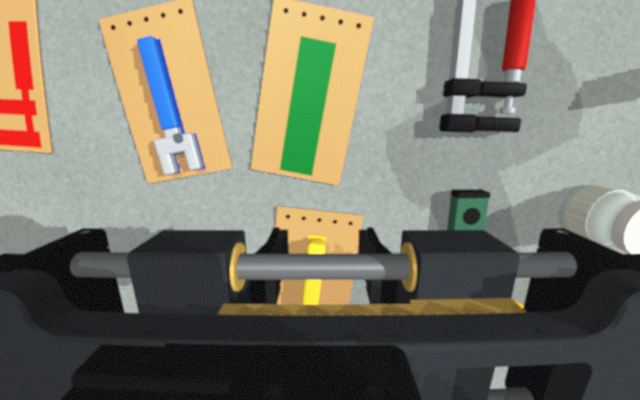

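The wrench covers its silhouette (measured 451,-76 at 9.9°). Now the clamp.

```bash
python3 go.py 399.5 252.5 80 -0.8
```

```text
t 14.8 tcp [546.3 105.5 191.2] yaw -0.09 tilt 0.05 w 44.0 | az 0.71 then d [148.7 145.  111.2] rows 4.7
```

Request:
{"op": "play_rows", "data": {
  "steps": [
    {"ax":0,"ay":0,"az":0.7,"dx":0,"dy":0,"dz":0,"claw":44},
    {"ax":0,"ay":0,"az":0,"dx":30,"dy":29,"dz":20,"claw":44},
    {"ax":0,"ay":0,"az":0,"dx":30,"dy":29,"dz":20,"claw":44},
    {"ax":0,"ay":0,"az":0,"dx":30,"dy":29,"dz":20,"claw":44},
    {"ax":0,"ay":0,"az":0,"dx":30,"dy":29,"dz":20,"claw":44},
    {"ax":0,"ay":0,"az":0,"dx":29,"dy":29,"dz":20,"claw":44},
    {"ax":0,"ay":0,"az":0,"dx":0,"dy":0,"dz":0,"claw":44},
    {"ax":0,"ay":0,"az":0,"dx":0,"dy":0,"dz":30,"claw":44},
    {"ax":0,"ay":0,"az":0,"dx":0,"dy":0,"dz":25,"claw":44},
    {"ax":0,"ay":0,"az":0,"dx":0,"dy":0,"dz":0,"claw":44},
    {"ax":0,"ay":0,"az":0,"dx":0,"dy":0,"dz":0,"claw":44},
    {"ax":0,"ay":0,"az":0,"dx":0,"dy":0,"dz":0,"claw":44}
  ]
}}

```text
time_s: 16.0
tcp_pos: [0.4006, 0.2536, 0.0379]
ee_rot: [[-1.0, 0.014, 0.002], [0.014, 1.0, 0.002], [-0.002, 0.002, -1.0]]
wrist_force: [-0.1, 0.6, 0.5]
gripper_width: 0.506
gripper_force: 0.0
```

```bash
python3 go.py 399.5 252.5 17 -0.8; python3 -c "
from station import *;print(sense()['wrist_force'])"
```

```text
t 16.0 tcp [400.6 253.6  37.9] yaw -0.78 tilt 0.16 w 44.0 | az 0.02 then d [ 1.1 -1.2 20.9] rows 0.4
[-0.10271184  0.56148947  0.54896973]
```

Request:
{"op": "play_rows", "data": {
  "steps": [
    {"ax":0,"ay":0,"az":0,"dx":0,"dy":0,"dz":10,"claw":44},
    {"ax":0,"ay":0,"az":0,"dx":0,"dy":0,"dz":9,"claw":44},
    {"ax":0,"ay":0,"az":0,"dx":0,"dy":0,"dz":0,"claw":44},
    {"ax":0,"ay":0,"az":0,"dx":0,"dy":0,"dz":0,"claw":44},
    {"ax":0,"ay":0,"az":0,"dx":0,"dy":0,"dz":0,"claw":0},
    {"ax":0,"ay":0,"az":0,"dx":0,"dy":0,"dz":0,"claw":0},
    {"ax":0,"ay":0,"az":0,"dx":0,"dy":0,"dz":0,"claw":0},
    {"ax":0,"ay":0,"az":0,"dx":0,"dy":0,"dz":0,"claw":0},
    {"ax":0,"ay":0,"az":0,"dx":0,"dy":0,"dz":0,"claw":0},
    {"ax":0,"ay":0,"az":0,"dx":0,"dy":0,"dz":0,"claw":0},
    {"ax":0,"ay":0,"az":0,"dx":0,"dy":0,"dz":0,"claw":0}
  ]
}}

```text
time_s: 17.1
tcp_pos: [0.3997, 0.2535, 0.0177]
ee_rot: [[-1.0, 0.013, 0.001], [0.013, 1.0, 0.001], [-0.0, 0.001, -1.0]]
wrist_force: [-0.2, 0.1, 0.1]
gripper_width: 0.157
gripper_force: 29.9
```

```bash
python3 at.py 415.9 -285 -4.8 -5 -31 70;python3 at.py 415.9 -285 -0.8 -5 -31 100; python3 -c "
from station import *;print(sense()['wrist_force'],sense()['gripper_force'],sense()['joints'])"
```

```text
t 17.1 tcp [399.7 253.5  17.7] yaw -0.72 tilt 0.04 w 13.6 | az 4.08 then d [ -56.2 -566.2  -52.6] rows 11.4
t 17.1 tcp [399.7 253.5  17.7] yaw -0.72 tilt 0.04 w 13.6 | az 0.08 then d [ -18.8 -569.2  -82.6] rows 11.5
[-0.24855419  0.08791246  0.05843373] 29.918965995311737 [ 5.21226279e+01  2.44210546e+01 -3.54498867e+01  8.08643583e-03
 -3.00870885e+01 -1.42853572e+02]
```

Request:
{"op": "play_rows", "data": {
  "steps": [
    {"ax":0,"ay":0,"az":0,"dx":0,"dy":0,"dz":-20,"claw":0},
    {"ax":0,"ay":0,"az":0,"dx":0,"dy":0,"dz":-32,"claw":0},
    {"ax":0,"ay":0,"az":4,"dx":0,"dy":0,"dz":0,"claw":0},
    {"ax":0,"ay":0,"az":0,"dx":-4,"dy":-40,"dz":0,"claw":0},
    {"ax":0,"ay":0,"az":0,"dx":-4,"dy":-40,"dz":0,"claw":0},
    {"ax":0,"ay":0,"az":0,"dx":-4,"dy":-40,"dz":0,"claw":0},
    {"ax":0,"ay":0,"az":0,"dx":-4,"dy":-40,"dz":0,"claw":0},
    {"ax":0,"ay":0,"az":0,"dx":-4,"dy":-40,"dz":0,"claw":0},
    {"ax":0,"ay":0,"az":0,"dx":-4,"dy":-40,"dz":0,"claw":0},
    {"ax":0,"ay":0,"az":0,"dx":-4,"dy":-40,"dz":0,"claw":0},
    {"ax":0,"ay":0,"az":0,"dx":-4,"dy":-40,"dz":0,"claw":0},
    {"ax":0,"ay":0,"az":0,"dx":-4,"dy":-40,"dz":0,"claw":0},
    {"ax":0,"ay":0,"az":0,"dx":-4,"dy":-40,"dz":0,"claw":0},
    {"ax":0,"ay":0,"az":0,"dx":-4,"dy":-40,"dz":0,"claw":0},
    {"ax":0,"ay":0,"az":0,"dx":-4,"dy":-40,"dz":0,"claw":0},
    {"ax":0,"ay":0,"az":0,"dx":-4,"dy":-40,"dz":0,"claw":0},
    {"ax":0,"ay":0,"az":0,"dx":-4,"dy":-40,"dz":0,"claw":0},
    {"ax":0,"ay":0,"az":0,"dx":0,"dy":0,"dz":0,"claw":0},
    {"ax":0,"ay":0,"az":0,"dx":0,"dy":0,"dz":0,"claw":0},
    {"ax":0,"ay":0,"az":0,"dx":0,"dy":0,"dz":0,"claw":0}
  ]
}}

```text
time_s: 19.1
tcp_pos: [0.408, -0.3085, 0.0689]
ee_rot: [[-0.997, 0.083, -0.002], [0.083, 0.997, 0.001], [0.002, 0.001, -1.0]]
wrist_force: [0.6, -0.0, -3.3]
gripper_width: 0.158
gripper_force: 29.9
```

```bash
python3 at.py 415.9 -285 -4.8 -5 -31 30; python3 -c "
from station import *;s=sense();print(s['wrist_force'],s['gripper_force'],s['moment'])"
```

```text
t 19.1 tcp [ 408.  -308.5   68.9] yaw -4.74 tilt 0.14 w 13.8 | az 0.06 then d [-1.  -6.9 38.9] rows 0.8
[ 0.61047439 -0.02750962 -3.28099594] 29.94946002960205 [-0.06796264  0.07184183  0.01096413]
```

Request:
{"op": "play_rows", "data": {
  "steps": [
    {"ax":0,"ay":0,"az":0,"dx":-0.7,"dy":-6.5,"dz":20,"claw":0},
    {"ax":0,"ay":0,"az":0,"dx":0,"dy":0,"dz":18,"claw":0},
    {"ax":0,"ay":0,"az":0,"dx":0,"dy":0,"dz":3,"claw":0},
    {"ax":0,"ay":0,"az":0,"dx":0,"dy":0,"dz":0,"claw":0},
    {"ax":0,"ay":0,"az":0,"dx":0,"dy":0,"dz":0,"claw":0},
    {"ax":0,"ay":0,"az":0,"dx":0,"dy":0,"dz":0,"claw":0}
  ]
}}

```text
time_s: 19.7
tcp_pos: [0.4099, -0.3159, 0.0295]
ee_rot: [[-0.997, 0.082, 0.002], [0.082, 0.997, -0.001], [-0.002, -0.001, -1.0]]
wrist_force: [0.4, -0.3, -2.7]
gripper_width: 0.161
gripper_force: 29.9
```

```bash
python3 at.py 415.9 -285 -4.8 -5 -31 22
```

```text
t 19.7 tcp [ 409.9 -315.9   29.5] yaw -4.69 tilt 0.11 w 14.0 | az 0.11 then d [1.6 0.3 7.5] rows 0.2
```

Request:
{"op": "play_rows", "data": {
  "steps": [
    {"ax":0,"ay":0,"az":0,"dx":1,"dy":0,"dz":3.5,"claw":0},
    {"ax":0,"ay":0,"az":0,"dx":0,"dy":0,"dz":3,"claw":0},
    {"ax":0,"ay":0,"az":0,"dx":0,"dy":0,"dz":0,"claw":0},
    {"ax":0,"ay":0,"az":0,"dx":0,"dy":0,"dz":0,"claw":0},
    {"ax":0,"ay":0,"az":0,"dx":0,"dy":0,"dz":0,"claw":40},
    {"ax":0,"ay":0,"az":0,"dx":0,"dy":0,"dz":0,"claw":40},
    {"ax":0,"ay":0,"az":0,"dx":0,"dy":0,"dz":0,"claw":40},
    {"ax":0,"ay":0,"az":0,"dx":0,"dy":0,"dz":0,"claw":40},
    {"ax":0,"ay":0,"az":0,"dx":0,"dy":0,"dz":0,"claw":40},
    {"ax":0,"ay":0,"az":0,"dx":0,"dy":0,"dz":-30,"claw":40},
    {"ax":0,"ay":0,"az":0,"dx":0,"dy":0,"dz":-45,"claw":80},
    {"ax":0,"ay":0,"az":0,"dx":-20,"dy":20,"dz":-40,"claw":80},
    {"ax":0,"ay":0,"az":0,"dx":-35,"dy":10,"dz":-30,"claw":80},
    {"ax":0,"ay":0,"az":0,"dx":-40,"dy":0,"dz":-15,"claw":80},
    {"ax":0,"ay":0,"az":0,"dx":0,"dy":0,"dz":0,"claw":80},
    {"ax":0,"ay":0,"az":0,"dx":0,"dy":0,"dz":0,"claw":80},
    {"ax":0,"ay":0,"az":0,"dx":0,"dy":0,"dz":0,"claw":80}
  ]
}}

```text
time_s: 21.4
tcp_pos: [0.504, -0.2935, 0.1809]
ee_rot: [[-0.997, 0.083, -0.003], [0.083, 0.997, 0.001], [0.003, 0.001, -1.0]]
wrist_force: [-0.1, -0.0, -0.1]
gripper_width: 0.906
gripper_force: 0.0
```

```bash
cat > look.py <<'E'
import sys; from go import *
n=sys.argv[1]; go(*map(float,sys.argv[2:6]))
c=capture('wrist');pickle.dump(c,open(n+'.pkl','wb'));cv2.imwrite(f'pics/{n}.png',c['frame'])
X=cloud(c);X[220:]=0
Z=(X[...,2]>.0095)&(X[...,2]<.06)
k,lab,st,ce=cv2.connectedComponentsWithStats(Z.astype(np.uint8))
for i in range(1,k):
    if st[i,4]>100:
        Q=X[lab==i];t=np.percentile(Q[:,2],95);print(ce[i].round(),st[i],rect(Q),'ztop',t.round(4),'top only',rect(Q[Q[:,2]>t-.006]))
E
python3 look.py w4 720 285 190 0
```

```text
t 21.4 tcp [ 504.  -293.5  180.9] yaw -4.76 tilt 0.16 w 78.9 | az -4.76 then d [-216.   578.5   -9. ] rows 12.4
[148. 106.] [  91   23  103  150 5371] [ 381.4 -466.8  148.4   87.2  -36.4] ztop 0.0304 top only [ 381.2 -467.1  145.4   87.   -36.1]
[325. 115.] [ 284   33   82  148 6206] [ 415.  -286.7  148.4   85.    -5. ] ztop 0.0287 top only [ 415.  -286.7  148.4   85.    -5. ]
[512. 133.] [ 494   59   44  138 3263] [450.1 -77.1 148.8  46.9  10.4] ztop 0.0189 top only [450.1 -76.9 148.8  46.6  10.4]
[  6. 116.] [  0  71  20  70 699] [ 374.5 -651.6   79.3   22.3  -15.8] ztop 0.0274 top only [ 392.  -651.6   35.5    5.8   -2.7]
```

View pics/w4.png

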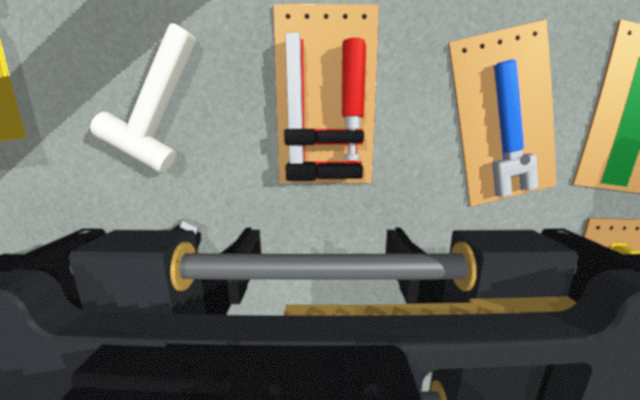

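The clamp lies on its silhouette (measured 415,-287 at -5°). Now to the level.

Request:
{"op": "play_rows", "data": {
  "steps": [
    {"ax":0,"ay":0,"az":-4.8,"dx":0,"dy":0,"dz":0,"claw":80},
    {"ax":0,"ay":0,"az":0,"dx":-16,"dy":44,"dz":0,"claw":80},
    {"ax":0,"ay":0,"az":0,"dx":-16,"dy":44,"dz":0,"claw":80},
    {"ax":0,"ay":0,"az":0,"dx":-16,"dy":44,"dz":0,"claw":80},
    {"ax":0,"ay":0,"az":0,"dx":-16,"dy":44,"dz":0,"claw":80},
    {"ax":0,"ay":0,"az":0,"dx":-16,"dy":44,"dz":0,"claw":80},
    {"ax":0,"ay":0,"az":0,"dx":-16,"dy":44,"dz":0,"claw":80},
    {"ax":0,"ay":0,"az":0,"dx":-17,"dy":45,"dz":0,"claw":80},
    {"ax":0,"ay":0,"az":0,"dx":-17,"dy":45,"dz":0,"claw":80},
    {"ax":0,"ay":0,"az":0,"dx":-17,"dy":45,"dz":0,"claw":80},
    {"ax":0,"ay":0,"az":0,"dx":-17,"dy":45,"dz":0,"claw":80},
    {"ax":0,"ay":0,"az":0,"dx":-17,"dy":45,"dz":0,"claw":80},
    {"ax":0,"ay":0,"az":0,"dx":-17,"dy":45,"dz":0,"claw":80},
    {"ax":0,"ay":0,"az":0,"dx":-18,"dy":44,"dz":0,"claw":80},
    {"ax":0,"ay":0,"az":0,"dx":0,"dy":0,"dz":0,"claw":80},
    {"ax":0,"ay":0,"az":0,"dx":0,"dy":0,"dz":0,"claw":80},
    {"ax":0,"ay":0,"az":0,"dx":0,"dy":0,"dz":0,"claw":80}
  ]
}}

```text
time_s: 23.15
tcp_pos: [0.7202, 0.2829, 0.1817]
ee_rot: [[-1.0, -0.0, -0.001], [-0.0, 1.0, -0.001], [0.001, -0.001, -1.0]]
wrist_force: [0.0, 0.4, -0.2]
gripper_width: 0.919
gripper_force: 0.0
```

```bash
python3 look.py w5 626 284 80 0
```

```text
t 23.15 tcp [720.2 282.9 181.7] yaw 0.01 tilt 0.09 w 79.9 | az 0.01 then d [ 94.1   1.2 101.8] rows 2.8
[18.  7.] [  8   0  20  16 239] [516.5 -47.5  14.9  14.4 -85.1] ztop 0.0191 top only [516.3 -47.7  14.6  13.9 -85.1]
[471.  59.] [ 448    7   71   85 2066] [579.3 433.7  68.2  41.2  19.2] ztop 0.059 top only [578.7 434.4  66.2  39.6  19.2]
[327.  99.] [ 307   26   40  149 5537] [6.240e+02 2.849e+02 1.513e+02 4.020e+01 1.000e-01] ztop 0.0219 top only [624.  284.9 151.3  40.2   0. ]
[152. 169.] [ 112   92   83  128 4586] [681.6  85.5 142.3  87.8  -4. ] ztop 0.0343 top only [ 6.811e+02  8.140e+01  1.378e+02  8.680e+01 -2.000e-01]
[422. 199.] [ 372  168  115   52 1781] [734.6 407.8 150.3  30.   67.2] ztop 0.0151 top only [734.6 407.8 150.3  30.   67.2]
```

Request:
{"op": "play_rows", "data": {
  "steps": [
    {"ax":0,"ay":0,"az":0,"dx":32,"dy":1,"dz":30,"claw":70},
    {"ax":0,"ay":0,"az":0,"dx":32,"dy":1,"dz":30,"claw":70},
    {"ax":0,"ay":0,"az":0,"dx":32,"dy":0,"dz":30,"claw":70},
    {"ax":0,"ay":0,"az":0,"dx":0,"dy":0,"dz":35,"claw":70},
    {"ax":0,"ay":0,"az":0,"dx":0,"dy":0,"dz":30,"claw":70},
    {"ax":0,"ay":0,"az":0,"dx":0,"dy":0,"dz":0,"claw":70},
    {"ax":0,"ay":0,"az":0,"dx":0,"dy":0,"dz":0,"claw":70},
    {"ax":0,"ay":0,"az":0,"dx":0,"dy":0,"dz":0,"claw":70}
  ]
}}

```text
time_s: 24.0
tcp_pos: [0.6263, 0.2864, 0.0297]
ee_rot: [[-1.0, -0.001, 0.004], [-0.001, 1.0, 0.002], [-0.004, 0.002, -1.0]]
wrist_force: [0.3, -0.1, 1.0]
gripper_width: 0.803
gripper_force: 0.0
```

```bash
python3 go.py 624 284.9 17 0
```

```text
t 24.0 tcp [626.3 286.4  29.7] yaw 0.04 tilt 0.25 w 69.9 | az 0.04 then d [ 2.4 -1.6 12.7] rows 0.3
```

Request:
{"op": "play_rows", "data": {
  "steps": [
    {"ax":0,"ay":0,"az":0,"dx":1,"dy":0,"dz":9.5,"claw":70},
    {"ax":0,"ay":0,"az":0,"dx":0,"dy":0,"dz":0,"claw":70},
    {"ax":0,"ay":0,"az":0,"dx":0,"dy":0,"dz":0,"claw":70},
    {"ax":0,"ay":0,"az":0,"dx":0,"dy":0,"dz":0,"claw":0},
    {"ax":0,"ay":0,"az":0,"dx":0,"dy":0,"dz":0,"claw":0},
    {"ax":0,"ay":0,"az":0,"dx":0,"dy":0,"dz":0,"claw":0},
    {"ax":0,"ay":0,"az":0,"dx":0,"dy":0,"dz":0,"claw":0},
    {"ax":0,"ay":0,"az":0,"dx":0,"dy":0,"dz":0,"claw":0},
    {"ax":0,"ay":0,"az":0,"dx":0,"dy":0,"dz":0,"claw":0},
    {"ax":0,"ay":0,"az":0,"dx":0,"dy":0,"dz":0,"claw":0}
  ]
}}

```text
time_s: 25.0
tcp_pos: [0.6237, 0.2863, 0.0176]
ee_rot: [[-1.0, -0.001, 0.0], [-0.001, 1.0, 0.0], [-0.0, 0.0, -1.0]]
wrist_force: [-0.6, -0.0, -0.6]
gripper_width: 0.455
gripper_force: 30.0
```

```bash
python3 at.py 453.9 85 -10.8 0.3 0 70; python3 -c "
from station import *;s=sense();print(s['gripper_force'])"
```

```text
t 25.0 tcp [623.7 286.3  17.6] yaw 0.06 tilt 0.01 w 39.6 | az 10.86 then d [ 128.8 -229.6  -52.5] rows 5.4
29.992101788520813
```

Request:
{"op": "play_rows", "data": {
  "steps": [
    {"ax":0,"ay":0,"az":0,"dx":0,"dy":0,"dz":-22,"claw":0},
    {"ax":0,"ay":0,"az":0,"dx":0,"dy":0,"dz":-30,"claw":0},
    {"ax":0,"ay":0,"az":5.4,"dx":0,"dy":0,"dz":0,"claw":0},
    {"ax":0,"ay":0,"az":5.4,"dx":0,"dy":0,"dz":0,"claw":0},
    {"ax":0,"ay":0,"az":0,"dx":21,"dy":-38,"dz":0,"claw":0},
    {"ax":0,"ay":0,"az":0,"dx":21,"dy":-38,"dz":0,"claw":0},
    {"ax":0,"ay":0,"az":0,"dx":21,"dy":-38,"dz":0,"claw":0},
    {"ax":0,"ay":0,"az":0,"dx":22,"dy":-38,"dz":0,"claw":0},
    {"ax":0,"ay":0,"az":0,"dx":22,"dy":-38,"dz":0,"claw":0},
    {"ax":0,"ay":0,"az":0,"dx":22,"dy":-39,"dz":0,"claw":0},
    {"ax":0,"ay":0,"az":0,"dx":0,"dy":0,"dz":20,"claw":0},
    {"ax":0,"ay":0,"az":0,"dx":0,"dy":0,"dz":20,"claw":0},
    {"ax":0,"ay":0,"az":0,"dx":0,"dy":0,"dz":3,"claw":0},
    {"ax":0,"ay":0,"az":0,"dx":0,"dy":0,"dz":0,"claw":0},
    {"ax":0,"ay":0,"az":0,"dx":0,"dy":0,"dz":0,"claw":0},
    {"ax":0,"ay":0,"az":0,"dx":0,"dy":0,"dz":0,"claw":0}
  ]
}}

```text
time_s: 26.6
tcp_pos: [0.455, 0.0858, 0.0272]
ee_rot: [[-0.983, 0.186, 0.001], [0.186, 0.983, 0.001], [-0.001, 0.001, -1.0]]
wrist_force: [-0.3, -0.2, -1.2]
gripper_width: 0.457
gripper_force: 30.0
```

```bash
python3 at.py 453.9 85 -10.8 -0.3 0 22
```

```text
t 26.6 tcp [455.   85.8  27.2] yaw -10.71 tilt 0.09 w 39.8 | az 0.09 then d [ 1.2 -1.   5.2] rows 0.1
```

Request:
{"op": "play_rows", "data": {
  "steps": [
    {"ax":0,"ay":0,"az":0,"dx":0.7,"dy":-0.5,"dz":4.7,"claw":0},
    {"ax":0,"ay":0,"az":0,"dx":0,"dy":0,"dz":0,"claw":0},
    {"ax":0,"ay":0,"az":0,"dx":0,"dy":0,"dz":0,"claw":0},
    {"ax":0,"ay":0,"az":0,"dx":0,"dy":0,"dz":0,"claw":0},
    {"ax":0,"ay":0,"az":0,"dx":0,"dy":0,"dz":0,"claw":70},
    {"ax":0,"ay":0,"az":0,"dx":0,"dy":0,"dz":0,"claw":70},
    {"ax":0,"ay":0,"az":0,"dx":0,"dy":0,"dz":0,"claw":70},
    {"ax":0,"ay":0,"az":0,"dx":0,"dy":0,"dz":0,"claw":70},
    {"ax":0,"ay":0,"az":0,"dx":0,"dy":0,"dz":0,"claw":70},
    {"ax":0,"ay":0,"az":0,"dx":0,"dy":0,"dz":-30,"claw":70},
    {"ax":0,"ay":0,"az":0,"dx":0,"dy":0,"dz":-45,"claw":70},
    {"ax":0,"ay":0,"az":0,"dx":0,"dy":0,"dz":-45,"claw":70},
    {"ax":0,"ay":0,"az":0,"dx":-45,"dy":0,"dz":-20,"claw":70},
    {"ax":0,"ay":0,"az":0,"dx":-45,"dy":0,"dz":-20,"claw":70},
    {"ax":0,"ay":0,"az":0,"dx":0,"dy":0,"dz":0,"claw":70},
    {"ax":0,"ay":0,"az":0,"dx":0,"dy":0,"dz":0,"claw":70},
    {"ax":0,"ay":0,"az":0,"dx":0,"dy":0,"dz":0,"claw":70}
  ]
}}

```text
time_s: 28.3
tcp_pos: [0.5404, 0.0679, 0.1807]
ee_rot: [[-0.982, 0.187, -0.003], [0.187, 0.982, -0.001], [0.003, -0.001, -1.0]]
wrist_force: [0.2, 0.3, 0.2]
gripper_width: 0.807
gripper_force: 0.0
```

```bash
python3 look.py w6 800 90 180 -6.4
```

```text
t 28.3 tcp [540.4  67.9 180.7] yaw -10.75 tilt 0.17 w 70.2 | az -4.35 then d [-2.555e+02  5.090e+01 -1.000e-01] rows 5.2
[324. 106.] [ 304   33   40  150 5626] [453.7  83.  151.4  40.1 -10.9] ztop 0.0259 top only [453.7  83.  151.4  40.1 -10.9]
[186. 141.] [ 146   70   85  135 3175] [451.8 -76.5 149.2  46.1  11.1] ztop 0.0192 top only [451.6 -76.1 149.1  45.9  10.6]
[ 25. 151.] [   0   77   66  134 4134] [ 418.4 -282.3  145.4   79.9   -4.6] ztop 0.0289 top only [ 418.7 -281.8  145.3   79.2   -5.3]
[627. 163.] [ 610  133   30   59 1319] [569.9 426.4  67.   29.4  -9.8] ztop 0.0414 top only [575.8 417.7  47.3  10.6   5. ]
```

View pics/w6.png

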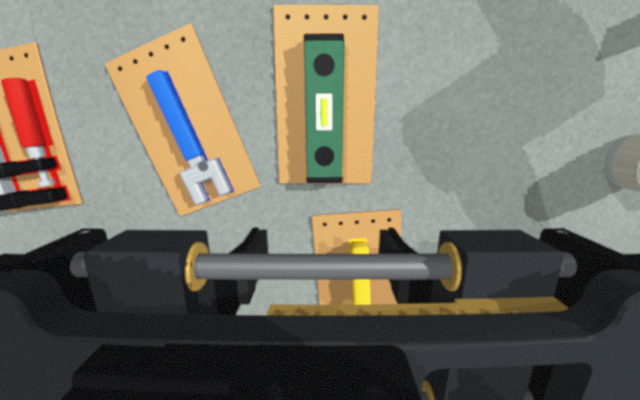

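All three near tools sit right: the level (324,106) is centred on its board, the wrench is at (190,140) and the clamp at (25,150). I'll do a last same-camera check of the hammer before handing in.

Run:
```python
from h import *; from station import *
for n in('scene','side'):
    c=capture(n); X=cloud(c)
    if n=='scene': cv2.imwrite('pics/s1.png',cv2.resize(c['frame'][100:360,90:490],None,fx=2,fy=2,interpolation=cv2.INTER_CUBIC))
    Z=(X[...,2]>.0105)&(X[...,2]<.1)&(X[...,0]>.3)&(X[...,0]<1)&(abs(X[...,1])<.6)
    k,lab,st,ce=cv2.connectedComponentsWithStats(Z.astype(np.uint8))
    for i in range(1,k):
        if st[i,4]>80: print(n,ce[i].round(),st[i,4],rect(X[lab==i]))
```

```text
scene [430. 138.] 566 [580.2 446.9  66.   62.3  46.7]
scene [315. 167.] 504 [458.7  82.6 154.7  41.4 -10.2]
scene [272. 189.] 323 [455.8 -74.9 149.8  45.3   8.5]
scene [460. 181.] 237 [742.  408.7 145.   47.3  60.8]
scene [201. 212.] 827 [ 421.  -285.5  151.1   85.2   -5.1]
scene [366. 219.] 659 [688.5  86.5 150.7  86.2  -6.2]
scene [128. 236.] 733 [ 401.1 -460.5  153.9   85.8  -50.9]
scene [149. 277.] 614 [ 567.4 -477.1   74.2   39.1  -26.5]
scene [290. 319.] 948 [ 818.7 -241.7  149.7   85.6   -9.9]
scene [213. 373.] 2049 [ 861.9 -449.3  122.6   72.2  -67.5]
side [276. 143.] 291 [ 857.1 -445.5  128.8   70.   -67. ]
side [383. 147.] 239 [ 378.9 -477.8  154.5   85.   -20.6]
side [271. 168.] 293 [ 814.6 -232.   145.8   88.2  -16.6]
side [376. 169.] 417 [ 414.5 -283.   146.8   88.    -4.8]
side [362. 200.] 247 [451.2 -72.3 146.7  52.3   7.4]
side [285. 221.] 513 [688.1  79.3 152.3  87.5   4.2]
side [361. 228.] 547 [454.   85.9 152.   44.5  -9.8]
side [238. 302.] 448 [737.9 409.3 151.8  47.2  58.9]
side [301. 310.] 1020 [573.1 453.5  65.5  64.8  61. ]
```

View pics/s1.png

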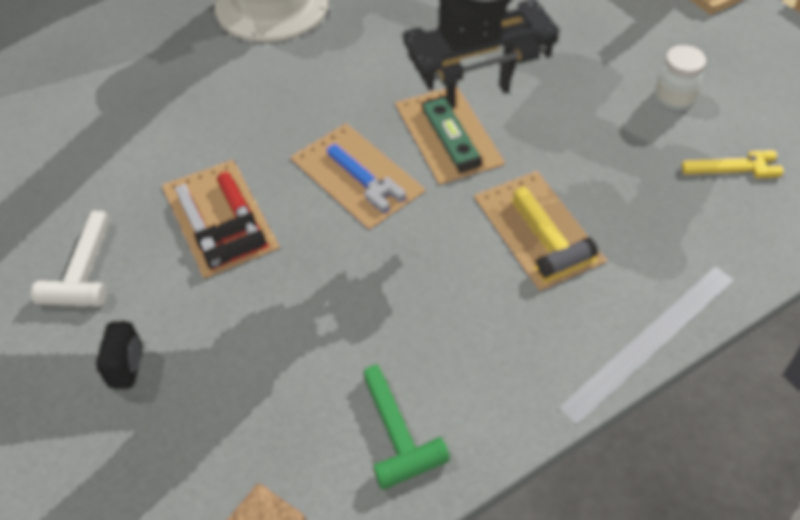

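All four tools lie on their boards, and the scene camera puts the hammer within about 2 mm of its silhouette. The bystanders haven't moved and the gripper is empty and clear.

```bash
python3 -c "
from station import *;print(finish_job())"
```

```text
the job is handed in; nothing more can be done
None
```

I placed all four tools on their silhouettes, within about 3 mm by the cameras, left the tape measure, jar and look-alikes alone, and handed the job in at about 28 s with the gripper open and clear; no verdict came back.

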